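# Swap flasks on the touch shaker and press to mix

### The job

The small round flask in the shaker's sprung ring has been mixed: lift it out and stand it upright in the empty cork ring. Then take the large round flask from the other cork ring, seat it upright in the shaker's sprung ring and press it down as far as the ring goes. Finish while still holding the flask pressed down there, the gripper on the flask and the spring fully compressed; leave the other things on the worktop where they are.

Things in the scene. Friction and masses are not known exactly. Their poses are not given: they have to be found in the camera images.
- shaker: Small round grey touch-operated mixer fixed to the worktop, 104 mm across, housing 40 mm high, carrying the sprung steel ring. Origin: centre of its underside; z up. Its yaw only turns the little rocker switch.
- cradle_seat (a point): Centre of the sprung level steel wire ring on the shaker, at mid wire: wire 8 mm thick, opening 48 mm, 85 mm above the worktop when relaxed; four thin legs join it to a plate 18 mm lower. Moves with the ring. Seated, the small flask has its bulb centre 21 mm above this point (underside 10 mm below it), the large flask 33.9 mm above it (underside 6.1 mm below it).
- cradle (a joint): How far the sprung ring is pressed straight down, in m: 0 relaxed, 0.020 at its lower stop. It starts to give at about 5 N (a flask's own weight does not move it) and needs about 13 N at the stop; it springs back up when let go.
- flask_small: Small round-bottomed brown glass flask with a fixed white stopper, about 0.12 kg. Bulb 62 mm across; straight neck 22 mm across from 60 to 106 mm above the origin; stopper (20 mm across, flat top) to 116 mm. Origin: lowest point of the bulb; z along the neck. Starts in the shaker's sprung ring.
- flask_small_bulb (a point): Centre of the small flask's bulb, 31 mm above its origin.
- flask_large: Large round-bottomed brown glass flask with a fixed white stopper, about 0.2 kg. Bulb 80 mm across; straight neck 26 mm across from 78 to 130 mm above the origin; stopper (20 mm across, flat top) to 140 mm. Origin: lowest point of the bulb; z along the neck. Starts in one of the two cork rings.
- flask_large_bulb (a point): Centre of the large flask's bulb, 40 mm above its origin.
- cork_large: Cork ring in which the large flask stands at the start, fixed to the worktop: 70 mm across outside, 34 mm opening, 18 mm high. Origin: centre of its underside, on the worktop.
- cork_empty: The same kind of cork ring, empty, meant for the small flask; fixed. Origin: centre of its underside, on the worktop. The small flask seated in it has its bulb's lowest point 8.4 mm above the worktop.
- centrifuge_corner (a point): Nearest foot corner of the big white bench centrifuge, a fixed box 0.40 m high, an obstacle to keep clear of, also when swinging in from the right. From this corner its sides run away from the robot: one 0.40 m to the left and ahead (direction 0.84, 0.54 in world x, y), one 0.57 m to the right and ahead (direction 0.54, -0.84).
- vial: Bystander: small vial, 22 mm across, 53 mm high. Origin: centre of its underside.
- marker: Bystander: marker pen lying flat, 116 mm long, 12 mm thick. Origin: centre of its underside.
- timer: Bystander: flat timer, 66 x 62 mm, 17 mm high. Origin: centre of its underside.
- beaker: Bystander: empty clear beaker, 52 mm across, 68 mm high. Origin: centre of its underside.
- bottle: Bystander: white screw-cap bottle, 67 mm across, 121 mm high. Origin: centre of its underside.
There are look-alikes about, which are no part of the job. What is shaped like the flask_small but red is not meant.

How it is judged:
On the way:
1. the small flask stands upright, let go, in the empty cork ring (horizontal distance between flask_small_bulb and cork_empty below 0.01 m and height (world z) of flask_small_bulb below 0.046 m and angle between flask_small's own z axis and vertical below 0.2 rad and linear speed of flask_small below 0.03 m/s and contact force between the fingers and flask_small below 0.2 N), for 0.3 s.
At the end, for the whole second after the job is handed in: Large flask upright (0.15 rad) in the sprung ring, bulb within 6 mm of its axis, pressing it down over 16 of 20 mm with over 8 N, fingers on it with over 4 N, still. Small flask let go, still, upright (0.2 rad), within 10 mm of the centre of the cork ring that was empty, bulb centre under 46 mm (all of step 1 and value of joint cradle above 0.016 m and horizontal distance between flask_large_bulb and cradle_seat below 0.006 m and z of flask_large_bulb in the frame of cradle_seat below 0.039 m and angle between flask_large's own z axis and vertical below 0.15 rad and contact force between flask_large and shaker above 8 N and contact force between the fingers and flask_large above 4 N and linear speed of flask_large below 0.03 m/s); the arm keeps its last pose, push and grip.
It fails at once if a bystander (vial, marker, timer, beaker, bottle) is moved by more than 30 mm (distance of any of vial, marker, timer, beaker, bottle from where it was at the start of the episode above 0.03 m).
It also fails if it takes over 54 s, if anything falls off the work surface, if the arm or the gripper's body presses on something with over 40 N, if the wrist force passes 120 N, or if a joint passes its speed limit or range.

### The arm

A 7-joint arm with a two-finger parallel gripper is mounted at the origin on a cart in front of the work surface, level with it; the furniture and walls round the work are solid. World frame = base frame: x ahead of the robot, y to its left, z up, the work surface at z = 0. Lengths are in m, angles in rad, forces in N, time in s.
With the tool pointing down it reaches from about 0.425 to 0.875 m from the base axis. Payload 4.7 kg.
Tool frame: the origin (TCP) lies on the centre line of the jaws, within the pads' length; the fingertips stand ahead of it and the grasp point (between the pads) lies 2 mm behind it (nose_length is the z of the fingertips in the tool frame, in m); z points along the fingers, y is the line along which they close (so a half turn about z gives the same grasp; the last joint's range is limited). The gripper opens to 87 mm and grips with 3 to 60 N. Pads are 19 mm wide; open, the fingers measure 117 mm over their backs; the gripper's body (75 mm by 190 mm) begins 51 mm behind the grasp point.
Start: joints at [-1.315, 0.321, -0.07, 1.45, 0.023, 1.371, -0.057], TCP at [0.156, 0.631, 0.24] pointing down, gripper open.
Joint ranges: [-2.86, 2.86], [-0.3, 2.09], [-1.38, 1.24], [0.06, 2.45], [-1.56, 4.7], [0.09, 2.05], [-2.69, 2.69]. Speed limits (rad/s): [2.57, 2.57, 3.14, 3.14, 3.14, 3.14, 3.14].

### API

Orientations are given as a rotation vector (axis times angle).
In Python, from bench import * gives the robot as it stands.
- The arm moves only by the tool send_rows, never from a script. Its arguments are lists of equal length, an entry for each row: "xyz": the shift along the tool's x, y, z in mm, a list of three; "dr": the turn, a rotation vector about the tool's x, y, z in rad, a list of three. A call has exactly 10 rows; each row is the pose to reach, as a shift and turn from the pose commanded when the call began, along the tool's axes at that moment; what a row does not reach only later rows make up. A row lasts 1/12 s, in which the tool goes at most 41.7 mm and 7.16 degrees, less where a joint would pass 70% of its speed; a pose out of reach is approached as far as the arm can. A call with a gripper value outside its range is refused whole. "jaw" is the finger opening in mm, from 0 to 87, set as the call begins (left out, the last holds). The fingers move at their own pace and stop on an object; "grip_force" is the grip in N (left out, the last holds). Time passes only in rows, so rows that repeat a pose let the fingers close, or fill a call up. It gives the time, the measured TCP pose, the force, the opening and the grip force at its end, in the units of the state.
- get_state(): the state, without advancing time (a new reading comes with each control period).
- get_image(name): name is "side" or "top"; returns the picture (400x640x3 uint8, red, green, blue); there is no depth.
- calibration(name): a dict with "vfov" (degrees; the focal length in pixels is half the picture's height over the tangent of half this angle, whatever the lens; pixels are square), "cx", "cy" (the principal point, pixels), "rvec" (rotation vector, rad) and "tvec" (3), from world to camera coordinates, as OpenCV has them. Camera axes: x right, y down, z forward; pixel columns grow to the right and rows downward; lengths in m; the calibration is good to about 2 mm. A picture is of the moment at which its call begins. calibration takes no time and is no camera call.
- close_job(): hands the job in; it is judged then, once.
The state is a dict: "time": time; "joint_positions": joint angles; "qd": joint speeds; "joint_torque": joint torques, N m; "position": TCP position; "tool_rot": TCP orientation; "ft_force": force on the tool from outside, world axes, zero at the start; "torque": the same for the moment, N m; "grip_width": opening from 0.0 (shut) to 1.0 (fully open); "grip_force": force on a finger pad.
Only numpy, scipy, OpenCV 4.12 (cv2) and the standard library are available. Lean on these libraries where they do the work, as an engineer would, in place of code of your own. Each camera call takes 0.05 s, during which the arm holds its last target. There are 200 camera calls.

## Working session

There is one attempt and no reset: what is moved stays moved. The work goes in short steps, Python scripts to look and compute and a tool call to move; the robot and the scene stay as the last step left them, time stands still between calls to the robot, and variables do not carry over. Pictures are saved under pics/ and viewed, at most 10 in all, crops included, and the job is handed in when it is done.

Besides the shell and the picture viewer there is one more tool, called after "Call:" in YAML: its name, and indented under it one key for each argument. send_rows: Moves the arm, as the interface text tells. Its arguments: {"type":"object","properties":{"xyz":{"type":"array"},"dr":{"type":"array"},"jaw":{"type":"number"},"grip_force":{"type":"number"}},"required":["xyz","dr"]}

```bash
ls; mkdir -p pics; python3 - <<'E'
from bench import *
import cv2
s=get_state();print({k:s[k] for k in('time','position','tool_rot','ft_force','grip_width')}, globals().get('nose_length'))
for n in('side','top'):
    print(n,calibration(n)); cv2.imwrite(f'pics/{n}0.png',get_image(n)[:,:,::-1])
E
```

```text
pics
{'time': 0.0, 'position': array([0.15557043, 0.63056831, 0.23847485]), 'tool_rot': array([-3.78859857e-01, -3.11851468e+00,  2.97313719e-03]), 'ft_force': array([-0.03803533,  0.01686097, -0.47267398]), 'grip_width': 0.9996049380824757} 0.017
side {'vfov': 52.2616540773214, 'cx': 314.70119510917135, 'cy': 205.86187166395962, 'rvec': array([ 0.51857196, -2.72275055,  1.17265464]), 'tvec': array([0.51175952, 0.09315376, 0.90477785])}
top {'vfov': 52.672808567902734, 'cx': 321.141415416292, 'cy': 196.59853426473765, 'rvec': array([ 2.20196728, -2.14731967,  0.103337  ]), 'tvec': array([0.1177081 , 0.50248759, 1.08527435])}
```

View pics/side0.png

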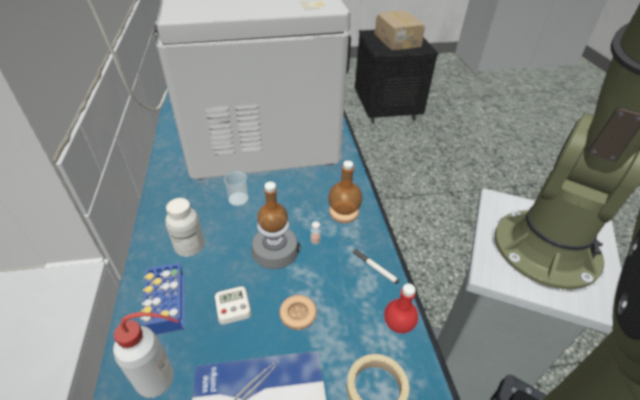

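View pics/top0.png

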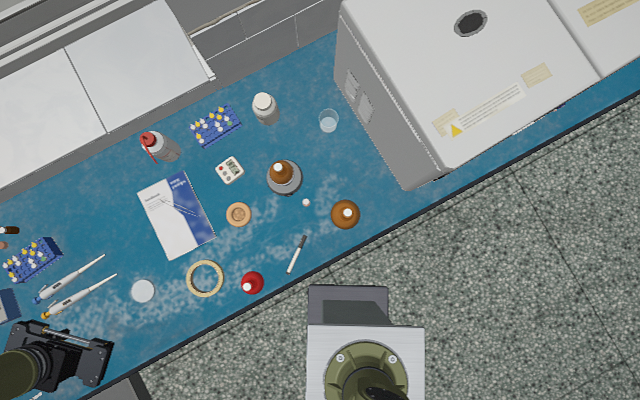

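The side view shows a brown flask in the shaker at (272,215), a larger brown flask at (345,195), the empty cork at (297,311), a red flask at (403,310) and a tape ring at (378,380). In the top view these are at (283,172), (345,213), (238,214), (252,283) and (204,278).

Candidates for the small flask: brown in the ring (272,215), brown in cork (345,195), red (403,310). I choose the brown one in the ring. For the cork ring: tan cork (297,311) or tape ring (378,380). I choose the cork.

```bash
cat > h.py <<'E'
from bench import *
import cv2, numpy as np
from scipy.spatial.transform import Rotation as R
def cam(n):
    c=calibration(n); f=200/np.tan(np.radians(c['vfov']/2))
    K=np.array([[f,0,c['cx']],[0,f,c['cy']],[0,0,1]]); return K,cv2.Rodrigues(c['rvec'])[0],c['tvec']
def ray(n,p):
    K,r,t=cam(n); d=r.T@np.linalg.solve(K,[p[0],p[1],1]); return -r.T@t,d/np.linalg.norm(d)
def plane(n,p,z):
    o,d=ray(n,p); return o+d*(z-o[2])/d[2]
def tri(ps,pt):
    (a,u),(b,v)=ray('side',ps),ray('top',pt)
    k=np.linalg.lstsq(np.c_[u,-v],b-a,rcond=None)[0]; p,q=a+k[0]*u,b+k[1]*v
    return (p+q)/2,np.linalg.norm(p-q)*1e3
def proj(n,P):
    K,r,t=cam(n); q=K@(r@np.array(P)+t); return q[:2]/q[2]
def blobs(img,lo,hi,box,amin=15):
    h=cv2.cvtColor(img,cv2.COLOR_RGB2HSV); m=cv2.inRange(h,lo,hi); x0,y0,x1,y1=box
    k=np.zeros_like(m); k[y0:y1,x0:x1]=m[y0:y1,x0:x1]
    n,_,st,ce=cv2.connectedComponentsWithStats(k)
    return [(ce[i].round(1).tolist(),st[i].tolist()) for i in range(1,n) if st[i][4]>=amin]
def state():
    s=get_state(); r=R.from_rotvec(s['tool_rot']).as_matrix()
    print(round(s['time'],2),'p',s['position'].round(4),'ft',s['ft_force'].round(1),'w',round(s['grip_width']*87,1),'gf',round(float(np.max(s['grip_force'])),1)); print(r.round(4).tolist()); return s,r
E
python3 - <<'E'
from h import *
S=cv2.imread('pics/side0.png')[:,:,::-1].copy();T=cv2.imread('pics/top0.png')[:,:,::-1].copy()
W=((0,0,170),(180,70,255)); B=((5,110,40),(16,255,220)); C=((8,60,150),(20,190,255))
for nm,im,bx in(('Ssm',S,(250,170,300,245)),('Slg',S,(322,150,370,225)),('Tsm',T,(262,150,305,200)),('Tlg',T,(325,190,370,235))):
    for c,l in((W,'white'),(B,'brown')): print(nm,l,blobs(im,*c,bx))
print('cork',blobs(S,*C,(270,285,325,335)),blobs(T,*C,(220,195,258,232)))
a=cv2.resize(S[150:340,235:375],None,fx=3,fy=3,interpolation=2);b=cv2.resize(T[150:240,210:370],(400,225),interpolation=2)
o=np.zeros((600,800,3),np.uint8);o[:570,:400]=a[:,:400];o[:225,400:]=b
cv2.imwrite('pics/crop0.png',o[:,:,::-1])
E
```

```text
Ssm white [([269.4, 185.7], [264, 181, 12, 11, 102]), ([272.2, 231.2], [257, 224, 32, 12, 114]), ([273.4, 241.4], [267, 239, 15, 5, 38])]
Ssm brown [([271.9, 214.3], [259, 192, 28, 39, 682])]
Slg white [([347.6, 164.1], [343, 160, 11, 10, 79])]
Slg brown [([345.1, 195.3], [330, 169, 31, 46, 896])]
Tsm white [([277.3, 166.5], [273, 163, 9, 8, 57])]
Tsm brown [([281.4, 172.9], [270, 161, 23, 23, 353])]
Tlg white [([347.2, 212.1], [343, 208, 9, 9, 57])]
Tlg brown [([344.5, 214.3], [331, 200, 29, 29, 592])]
cork [([297.7, 311.8], [280, 296, 36, 33, 931])] [([238.2, 214.0], [226, 202, 25, 25, 455])]
```

View pics/crop0.png

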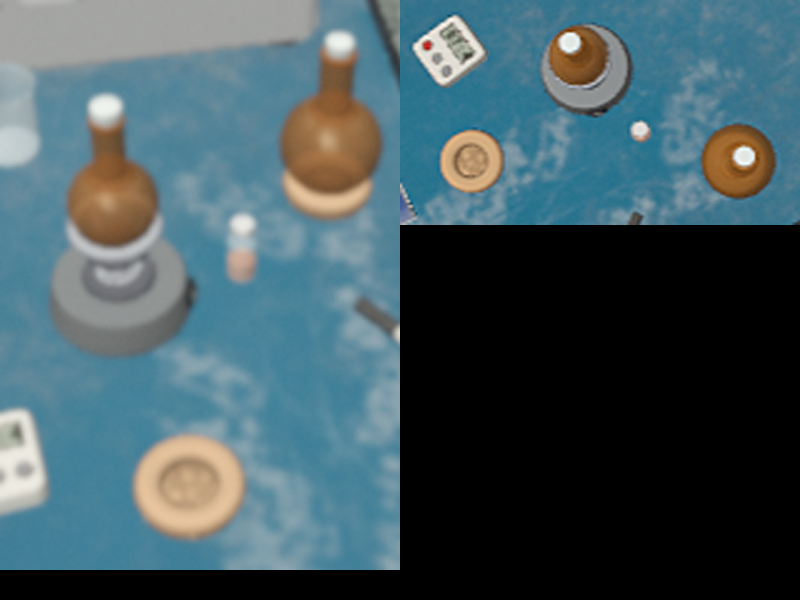

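The crop confirms the choice: the smaller brown flask sits in the wire ring on the shaker, the larger brown flask is in a cork, and the empty cork is at side (297,312). Next I compute positions.

```bash
python3 - <<'E'
from h import *
np.set_printoptions(precision=4,suppress=True)
print('small stop',tri((269.4,185.7),(277.3,166.5)),plane('side',(269.4,185.7),.186),plane('top',(277.3,166.5),.189))
print('small bulb (exp z .106)',tri((272.5,217),(281.2,172.5)),plane('top',(281.2,172.5),.106),plane('side',(272.5,217),.106))
print('large stop',tri((347.6,164.1),(347.2,212.1)),plane('side',(347.6,164.1),.147),plane('top',(347.2,212.1),.150))
print('large bulb (z~.051)',tri((345,199),(345,214)),plane('top',(345,214),.051))
print('cork',tri((297.7,311.8),(238.2,214)),plane('side',(297.7,311.8),.012),plane('top',(238.2,214),.016))
T=cv2.imread('pics/top0.png')[:,:,::-1].copy()
# shaker housing: grey disc
h=cv2.cvtColor(T,cv2.COLOR_RGB2HSV)
m=cv2.inRange(h,(0,0,90),(180,60,160));k=np.zeros_like(m);k[150:205,258:310]=m[150:205,258:310]
c=max(cv2.findContours(k,0,1)[0],key=cv2.contourArea);(x,y),r=cv2.minEnclosingCircle(c);print('housing',x,y,r,plane('top',(x,y),.035))
for nm,p in(('vial',(306,202)),('marker',(297,254)),('timer',(229,170)),('beaker',(328,121)),('bottle',(264,105)),('red',(252,283)),('centrifuge c',(402,187))):print(nm,plane('top',p,.0))
s,r=state()
E
```

```text
small stop (array([0.5515, 0.2347, 0.1898]), np.float64(1.3342791428692868)) [0.5529 0.2307 0.186 ] [0.5522 0.2351 0.189 ]
small bulb (exp z .106) (array([0.5504, 0.2336, 0.107 ]), np.float64(0.490475025106619)) [0.5508 0.2338 0.106 ] [0.5507 0.2326 0.106 ]
large stop (array([0.4509, 0.0662, 0.1489]), np.float64(1.297490832597164)) [0.4509 0.0637 0.147 ] [0.4515 0.0664 0.15  ]
large bulb (z~.051) (array([0.4508, 0.0651, 0.0468]), np.float64(2.6402452556803686)) [0.4518 0.0656 0.051 ]
cork (array([0.4456, 0.358 , 0.0096]), np.float64(1.949096672910265)) [0.444  0.3591 0.012 ] [0.4463 0.357  0.016 ]
housing 283.7593078613281 177.36024475097656 17.925710678100586 [0.5483 0.2335 0.035 ]
vial [0.4853 0.1722 0.    ]
marker [0.3406 0.193  0.    ]
timer [0.5702 0.3916 0.    ]
beaker [0.7184 0.1161 0.    ]
bottle [0.7604 0.3002 0.    ]
red [0.2586 0.314  0.    ]
centrifuge c [ 0.5343 -0.0961  0.    ]
0.1 p [0.1556 0.6306 0.2386] ft [ 0.1 -0.7 -0.3] w 86.9 gf 0.0
[[-0.9709, 0.2394, -0.0003], [0.2394, 0.9709, -0.0016], [-0.0001, -0.0017, -1.0]]
```

Call:
send_rows:
  xyz:
    - [-17, -10, 0]
    - [-45, -27, 0]
    - [-77, -47, 0]
    - [-110, -67, 0]
    - [-143, -87, 0]
    - [-176, -107, 0]
    - [-209, -127, 0]
    - [-242, -147, 0]
    - [-275, -167, 0]
    - [-308, -187, 0]
  dr:
    - [0, 0, 0]
    - [0, 0, 0]
    - [0, 0, 0]
    - [0, 0, 0]
    - [0, 0, 0]
    - [0, 0, 0]
    - [0, 0, 0]
    - [0, 0, 0]
    - [0, 0, 0]
    - [0, 0, 0]
  jaw: 70
  grip_force: 20

```text
time: 0.93
position: [0.4108, 0.374, 0.2393]
tool_rot: [-0.379, -3.118, 0.0]
ft_force: [-0.4, -0.4, -0.6]
grip_width: 0.805
grip_force: 0.0
```

Call:
send_rows:
  xyz:
    - [-33, -20, 0]
    - [-66, -40, 0]
    - [-99, -60, 0]
    - [-132, -80, 0]
    - [-155, -94, 0]
    - [-167, -101, 0]
    - [-171, -103, 0]
    - [-171, -103, 0]
    - [-171, -103, 0]
    - [-171, -103, 0]
  dr:
    - [0, 0, 0]
    - [0, 0, 0]
    - [0, 0, 0]
    - [0, 0, 0]
    - [0, 0, 0]
    - [0, 0, 0]
    - [0, 0, 0]
    - [0, 0, 0]
    - [0, 0, 0]
    - [0, 0, 0]

```text
time: 1.77
position: [0.55, 0.2368, 0.2394]
tool_rot: [-0.374, -3.118, -0.001]
ft_force: [-0.2, -0.2, 0.1]
grip_width: 0.806
grip_force: 0.0
```

```bash
cat > go.py <<'E'
from h import *
import sys
s,r=state(); d=np.array([float(a) for a in sys.argv[1:4]])-s['position']; print('tool mm',(r.T@d*1e3).round(1), 'j',s['joint_positions'].round(2))
E
python3 go.py .551 .2345 .163
```

```text
1.77 p [0.55   0.2368 0.2394] ft [-0.2 -0.2  0.1] w 70.1 gf 0.0
[[-0.9716, 0.2365, -0.001], [0.2365, 0.9716, 0.0008], [0.0011, 0.0005, -1.0]]
tool mm [-1.6 -2.1 76.4] j [-0.7   0.21  0.3   1.6  -0.06  1.34  0.93]
```

Call:
send_rows:
  xyz:
    - [0, -1, 8]
    - [-1, -2, 22]
    - [-1, -2, 38]
    - [-1, -2, 54]
    - [-1, -2, 67]
    - [-1, -2, 74]
    - [-1, -2, 76]
    - [-1, -2, 76]
    - [-1, -2, 76]
    - [-1, -2, 76]
  dr:
    - [0, 0, 0]
    - [0, 0, 0]
    - [0, 0, 0]
    - [0, 0, 0]
    - [0, 0, 0]
    - [0, 0, 0]
    - [0, 0, 0]
    - [0, 0, 0]
    - [0, 0, 0]
    - [0, 0, 0]

```text
time: 2.6
position: [0.5524, 0.233, 0.1646]
tool_rot: [0.379, 3.117, 0.002]
ft_force: [-0.3, 0.2, 0.2]
grip_width: 0.802
grip_force: 0.0
```

```bash
python3 go.py .551 .2345 .163; python3 - <<'E'
from h import *
o=np.zeros((420,780,3),np.uint8)
for n,x,y,k in(('side',200,130,0),('top',215,110,390)):
    o[:,k:k+390]=cv2.resize(get_image(n)[y:y+140,x:x+130],(390,420),interpolation=2)
cv2.imwrite('pics/g1.png',o[:,:,::-1])
E
```

```text
2.6 p [0.5524 0.233  0.1646] ft [-0.3  0.2  0.2] w 69.8 gf 0.0
[[-0.9709, 0.2394, 0.0017], [0.2394, 0.9709, 0.0009], [-0.0014, 0.0013, -1.0]]
tool mm [1.8 1.1 1.6] j [-0.69  0.26  0.3   1.69 -0.08  1.2   0.95]
```

View pics/g1.png

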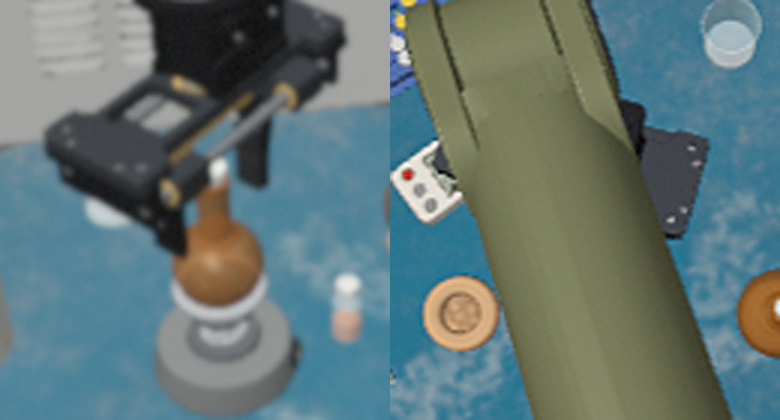

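The neck is between the two fingers, at about (212,205) in the crop, so I close.

Call:
send_rows:
  xyz:
    - [1, 0, 0]
    - [1, 0, 0]
    - [1, 0, 0]
    - [1, 0, 0]
    - [1, 0, 0]
    - [1, 0, 0]
    - [1, 0, 0]
    - [1, 0, 0]
    - [1, 0, 0]
    - [1, 0, 0]
  dr:
    - [0, 0, 0]
    - [0, 0, 0]
    - [0, 0, 0]
    - [0, 0, 0]
    - [0, 0, 0]
    - [0, 0, 0]
    - [0, 0, 0]
    - [0, 0, 0]
    - [0, 0, 0]
    - [0, 0, 0]
  jaw: 5
  grip_force: 25

```text
time: 3.53
position: [0.5509, 0.2333, 0.1636]
tool_rot: [0.378, 3.118, 0.001]
ft_force: [1.1, 1.2, -0.2]
grip_width: 0.244
grip_force: 24.9
```

```bash
python3 go.py .4455 .358 .164
```

```text
3.53 p [0.5509 0.2333 0.1636] ft [ 1.1  1.2 -0.2] w 21.2 gf 24.9
[[-0.971, 0.2392, 0.0004], [0.2392, 0.971, 0.0006], [-0.0002, 0.0007, -1.0]]
tool mm [132.2  95.9  -0.3] j [-0.7   0.26  0.29  1.69 -0.08  1.2   0.95]
```

Call:
send_rows:
  xyz:
    - [0, 0, -5]
    - [0, 0, -15]
    - [0, 0, -28]
    - [0, 0, -41]
    - [0, 0, -50]
    - [10, 7, -55]
    - [27, 20, -55]
    - [47, 34, -55]
    - [67, 49, -55]
    - [87, 63, -55]
  dr:
    - [0, 0, 0]
    - [0, 0, 0]
    - [0, 0, 0]
    - [0, 0, 0]
    - [0, 0, 0]
    - [0, 0, 0]
    - [0, 0, 0]
    - [0, 0, 0]
    - [0, 0, 0]
    - [0, 0, 0]

```text
time: 4.37
position: [0.4798, 0.3166, 0.2191]
tool_rot: [-0.378, -3.119, -0.001]
ft_force: [-0.1, 0.7, -0.8]
grip_width: 0.247
grip_force: 24.9
```

Call:
send_rows:
  xyz:
    - [18, 13, 0]
    - [33, 24, 0]
    - [42, 31, 10]
    - [45, 33, 25]
    - [45, 33, 40]
    - [45, 33, 55]
    - [45, 33, 70]
    - [45, 33, 80]
    - [45, 33, 85]
    - [45, 33, 85]
  dr:
    - [0, 0, 0]
    - [0, 0, 0]
    - [0, 0, 0]
    - [0, 0, 0]
    - [0, 0, 0]
    - [0, 0, 0]
    - [0, 0, 0]
    - [0, 0, 0]
    - [0, 0, 0]
    - [0, 0, 0]

```text
time: 5.2
position: [0.4449, 0.3571, 0.1321]
tool_rot: [-0.379, -3.117, 0.003]
ft_force: [0.1, -0.8, -0.5]
grip_width: 0.248
grip_force: 24.9
```

```bash
python3 go.py .4455 .358 .097; python3 - <<'E'
from h import *
o=np.zeros((420,780,3),np.uint8)
for n,x,y,k in(('side',230,200,0),('top',175,150,390)):
    im=get_image(n);cv2.imwrite(f'pics/{n}2.png',im[:,:,::-1]); o[:,k:k+390]=cv2.resize(im[y:y+140,x:x+130],(390,420),interpolation=2)
cv2.imwrite('pics/g2.png',o[:,:,::-1])
im=cv2.imread('pics/side2.png')[:,:,::-1].copy()
print(blobs(im,(5,110,40),(16,255,220),(240,220,345,345)))
p=proj('side',(.4455,.358,.069)),proj('side',(.4455,.358,.126));print(p)
E
```

```text
5.2 p [0.4449 0.3571 0.1321] ft [ 0.1 -0.8 -0.5] w 21.6 gf 24.9
[[-0.9709, 0.2396, -0.0018], [0.2396, 0.9709, -0.0018], [0.0013, -0.0022, -1.0]]
tool mm [-0.4  1.1 35.1] j [-0.89  0.23  0.18  1.79 -0.05  1.13  0.64]
[([298.5, 293.4], [283, 275, 31, 34, 728])]
(array([296.74096162, 293.56175543]), array([296.20791384, 274.07479616]))
```

View pics/g2.png

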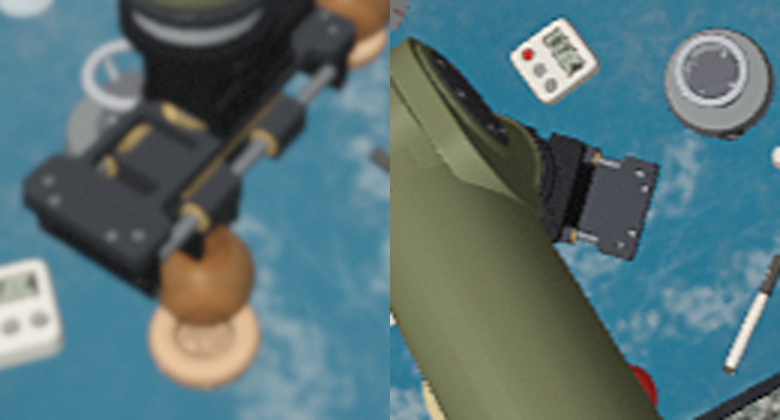

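The bulb is above the empty cork in the crop (bulb at (208,278), cork at (204,340)), and the empty ring on the shaker is now visible in the top view. I descend.

Call:
send_rows:
  xyz:
    - [0, 1, 6]
    - [0, 1, 13]
    - [0, 1, 20]
    - [0, 1, 25]
    - [0, 1, 29]
    - [0, 1, 31]
    - [0, 1, 32]
    - [0, 1, 33]
    - [0, 1, 34]
    - [0, 1, 34]
  dr:
    - [0, 0, 0]
    - [0, 0, 0]
    - [0, 0, 0]
    - [0, 0, 0]
    - [0, 0, 0]
    - [0, 0, 0]
    - [0, 0, 0]
    - [0, 0, 0]
    - [0, 0, 0]
    - [0, 0, 0]

```text
time: 6.13
position: [0.446, 0.3588, 0.0996]
tool_rot: [0.379, 3.118, 0.0]
ft_force: [-0.5, 0.2, -1.3]
grip_width: 0.243
grip_force: 24.9
```

```bash
python3 go.py .4455 .358 .096; python3 - <<'E'
from h import *
S=cv2.imread('pics/side2.png')[:,:,::-1].copy();T=cv2.imread('pics/top2.png')[:,:,::-1].copy()
out={}
h=cv2.cvtColor(T,cv2.COLOR_RGB2HSV)
m=cv2.inRange(h,(0,0,165),(180,70,255));k=np.zeros_like(m);k[155:190,265:302]=m[155:190,265:302]
c=max(cv2.findContours(k,0,1)[0],key=cv2.contourArea);e=cv2.fitEllipse(c);print(e,plane('top',e[0],.085),cv2.minEnclosingCircle(c))
E
```

```text
6.13 p [0.446  0.3588 0.0996] ft [-0.5  0.2 -1.3] w 21.2 gf 24.9
[[-0.9709, 0.2394, 0.0002], [0.2394, 0.9709, 0.0002], [-0.0002, 0.0003, -1.0]]
tool mm [ 0.3 -0.9  3.6] j [-0.88  0.27  0.18  1.82 -0.05  1.06  0.65]
((281.35919189453125, 172.9678955078125), (22.748273849487305, 23.610891342163086), 80.53848266601562) [0.55275112 0.23541962 0.085     ] ((281.2475280761719, 173.10891723632812), 12.156829833984375)
```

Call:
send_rows:
  xyz:
    - [0, 0, 1]
    - [0, 0, 1]
    - [0, 0, 2]
    - [0, 0, 2]
    - [0, 0, 3]
    - [0, 0, 3]
    - [0, 0, 4]
    - [0, 0, 4]
    - [0, 0, 4]
    - [0, 0, 4]
  dr:
    - [0, 0, 0]
    - [0, 0, 0]
    - [0, 0, 0]
    - [0, 0, 0]
    - [0, 0, 0]
    - [0, 0, 0]
    - [0, 0, 0]
    - [0, 0, 0]
    - [0, 0, 0]
    - [0, 0, 0]

```text
time: 6.97
position: [0.4467, 0.3588, 0.0979]
tool_rot: [0.379, 3.117, 0.002]
ft_force: [-2.4, -2.6, 13.0]
grip_width: 0.244
grip_force: 24.9
```

Call:
send_rows:
  xyz:
    - [1, -1, -1]
    - [1, -1, -1]
    - [1, -1, -1]
    - [1, -1, -1]
    - [1, -1, -1]
    - [1, -1, -1]
    - [1, -1, -1]
    - [1, -1, -1]
    - [1, -1, -1]
    - [1, -1, -1]
  dr:
    - [0, 0, 0]
    - [0, 0, 0]
    - [0, 0, 0]
    - [0, 0, 0]
    - [0, 0, 0]
    - [0, 0, 0]
    - [0, 0, 0]
    - [0, 0, 0]
    - [0, 0, 0]
    - [0, 0, 0]

```text
time: 7.8
position: [0.4454, 0.3582, 0.0974]
tool_rot: [0.379, 3.117, 0.001]
ft_force: [-0.4, -2.3, 7.6]
grip_width: 0.248
grip_force: 24.9
```

Call:
send_rows:
  xyz:
    - [0, 0, 0]
    - [0, 0, 0]
    - [0, 0, 0]
    - [0, 0, 0]
    - [0, 0, 0]
    - [0, 0, 0]
    - [0, 0, 0]
    - [0, 0, -3]
    - [0, 0, -10]
    - [0, 0, -20]
  dr:
    - [0, 0, 0]
    - [0, 0, 0]
    - [0, 0, 0]
    - [0, 0, 0]
    - [0, 0, 0]
    - [0, 0, 0]
    - [0, 0, 0]
    - [0, 0, 0]
    - [0, 0, 0]
    - [0, 0, 0]
  jaw: 70

```text
time: 8.63
position: [0.4443, 0.3576, 0.1166]
tool_rot: [-0.379, -3.118, 0.002]
ft_force: [-0.2, 0.4, 0.6]
grip_width: 0.795
grip_force: 0.0
```

Call:
send_rows:
  xyz:
    - [0, 0, -16]
    - [0, 0, -36]
    - [0, 0, -60]
    - [0, 0, -80]
    - [0, 0, -95]
    - [0, 0, -100]
    - [0, 0, -100]
    - [0, 0, -100]
    - [0, 0, -100]
    - [0, 0, -100]
  dr:
    - [0, 0, 0]
    - [0, 0, 0]
    - [0, 0, 0]
    - [0, 0, 0]
    - [0, 0, 0]
    - [0, 0, 0]
    - [0, 0, 0]
    - [0, 0, 0]
    - [0, 0, 0]
    - [0, 0, 0]

```text
time: 9.47
position: [0.4441, 0.3575, 0.2152]
tool_rot: [-0.379, -3.117, 0.003]
ft_force: [-0.4, 0.4, -0.5]
grip_width: 0.81
grip_force: 0.0
```

```bash
python3 go.py .451 .0655 .22; python3 - <<'E'
from h import *
im=get_image('side');print(blobs(im,(5,110,40),(16,255,220),(240,220,345,345)),blobs(im,(0,0,170),(180,70,255),(280,235,320,300)))
print([proj('side',(.4455,.358,z)) for z in(.0394,.06,.119)])
E
```

```text
9.47 p [0.4441 0.3575 0.2152] ft [-0.4  0.4 -0.5] w 70.4 gf 0.0
[[-0.9709, 0.2394, -0.0016], [0.2394, 0.9709, -0.0016], [0.0012, -0.002, -1.0]]
tool mm [ -76.6 -281.8   -4.3] j [-0.89  0.16  0.19  1.69 -0.03  1.29  0.63]
[([297.4, 301.6], [282, 280, 32, 40, 861])] [([314.6, 237.6], [311, 235, 8, 7, 45]), ([296.8, 272.5], [290, 267, 16, 13, 144]), ([310.1, 274.5], [307, 273, 9, 4, 25])]
[array([296.99566506, 302.87310745]), array([296.81990498, 296.447737  ]), array([296.27663351, 276.58702409])]
```

Call:
send_rows:
  xyz:
    - [-4, -15, 0]
    - [-12, -44, 0]
    - [-21, -78, 0]
    - [-31, -114, 0]
    - [-41, -150, 0]
    - [-51, -186, 0]
    - [-61, -222, 0]
    - [-69, -254, 0]
    - [-75, -275, 0]
    - [-77, -282, 0]
  dr:
    - [0, 0, 0]
    - [0, 0, 0]
    - [0, 0, 0]
    - [0, 0, 0]
    - [0, 0, 0]
    - [0, 0, 0]
    - [0, 0, 0]
    - [0, 0, 0]
    - [0, 0, 0]
    - [0, 0, 0]

```text
time: 10.35
position: [0.4514, 0.0603, 0.2164]
tool_rot: [-0.389, -3.117, 0.001]
ft_force: [0.2, -0.6, 0.3]
grip_width: 0.807
grip_force: 0.0
```

Call:
send_rows:
  xyz:
    - [0, 0, 0]
    - [0, 0, 5]
    - [0, 0, 15]
    - [0, 0, 25]
    - [0, 0, 30]
    - [0, 0, 30]
    - [0, 0, 30]
    - [0, 0, 30]
    - [0, 0, 30]
    - [0, 0, 30]
  dr:
    - [0, 0, 0]
    - [0, 0, 0]
    - [0, 0, 0]
    - [0, 0, 0]
    - [0, 0, 0]
    - [0, 0, 0]
    - [0, 0, 0]
    - [0, 0, 0]
    - [0, 0, 0]
    - [0, 0, 0]

```text
time: 11.18
position: [0.4522, 0.0658, 0.1869]
tool_rot: [0.379, 3.118, 0.001]
ft_force: [-0.5, 0.1, 0.0]
grip_width: 0.804
grip_force: 0.0
```

```bash
python3 go.py .451 .0655 .113; python3 - <<'E'
from h import *
o=np.zeros((420,780,3),np.uint8)
for n,x,y,k in(('side',230,210,0),('side',270,100,390)):
    im=get_image(n);o[:,k:k+390]=cv2.resize(im[y:y+140,x:x+130],(390,420),interpolation=2)
cv2.imwrite('pics/g3.png',o[:,:,::-1])
T=get_image('top');print('top cork small',blobs(T,(5,110,40),(16,255,220),(218,190,262,236)),blobs(T,(0,0,170),(180,70,255),(222,195,258,232)))
print(plane('top',(238.2,214),.016),[proj('top',(.4455,.358,z)) for z in(.0394,.124)],[proj('side',(.4455,.358,z)) for z in(.0394,.119)])
S=get_image('side');print(blobs(S,(5,110,40),(16,255,220),(270,260,325,340)),blobs(S,(0,0,170),(180,70,255),(280,255,315,300)))
E
```

```text
11.18 p [0.4522 0.0658 0.1869] ft [-0.5  0.1  0. ] w 69.9 gf 0.0
[[-0.9709, 0.2393, 0.0008], [0.2393, 0.9709, 0.0003], [-0.0007, 0.0005, -1.0]]
tool mm [ 1.2 -0.7 73.9] j [-0.64 -0.08  0.42  1.99  0.03  1.22  1.1 ]
top cork small [([238.2, 214.1], [225, 202, 26, 25, 390])] [([230.8, 211.1], [227, 208, 9, 8, 50])]
[0.44625785 0.35697567 0.016     ] [array([236.05737329, 213.83849   ]), array([229.02072031, 212.12625648])] [array([296.99566506, 302.87310745]), array([296.27663351, 276.58702409])]
[([297.4, 301.6], [282, 280, 32, 40, 863])] [([296.8, 272.5], [290, 267, 16, 13, 144]), ([309.9, 274.5], [307, 273, 8, 4, 24])]
```

View pics/g3.png

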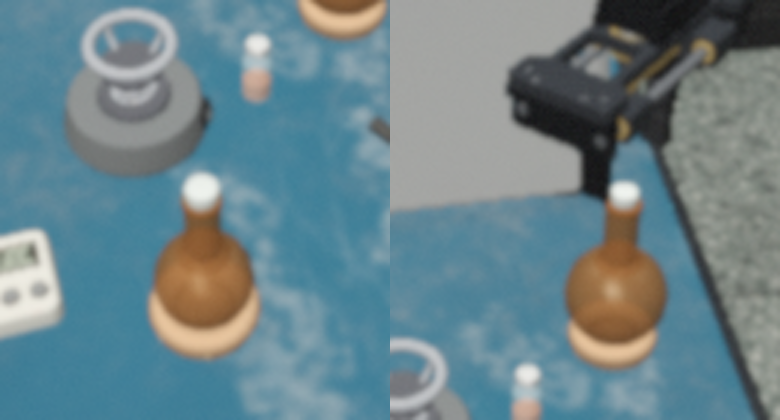

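The left crop shows the small flask upright in the cork, with its bulb at (203,280). The right crop shows the large flask under the open fingers, with its neck at (622,220).

Call:
send_rows:
  xyz:
    - [1, 0, 8]
    - [1, -1, 22]
    - [1, -1, 38]
    - [1, -1, 54]
    - [1, -1, 66]
    - [1, -1, 72]
    - [1, -1, 74]
    - [1, -1, 74]
    - [1, -1, 74]
    - [1, -1, 74]
  dr:
    - [0, 0, 0]
    - [0, 0, 0]
    - [0, 0, 0]
    - [0, 0, 0]
    - [0, 0, 0]
    - [0, 0, 0]
    - [0, 0, 0]
    - [0, 0, 0]
    - [0, 0, 0]
    - [0, 0, 0]

```text
time: 12.22
position: [0.4514, 0.0651, 0.1134]
tool_rot: [0.379, 3.117, 0.001]
ft_force: [0.1, 0.6, 0.2]
grip_width: 0.802
grip_force: 0.0
```

Call:
send_rows:
  xyz:
    - [0, 0, 0]
    - [0, 0, 0]
    - [0, 0, 0]
    - [0, 0, 0]
    - [0, 0, 0]
    - [0, 0, 0]
    - [0, 0, 0]
    - [0, 0, 0]
    - [0, 0, 0]
    - [0, 0, 0]
  dr:
    - [0, 0, 0]
    - [0, 0, 0]
    - [0, 0, 0]
    - [0, 0, 0]
    - [0, 0, 0]
    - [0, 0, 0]
    - [0, 0, 0]
    - [0, 0, 0]
    - [0, 0, 0]
    - [0, 0, 0]
  jaw: 5
  grip_force: 50

```text
time: 13.05
position: [0.4508, 0.0654, 0.1126]
tool_rot: [0.379, 3.118, 0.001]
ft_force: [1.1, 1.1, -0.3]
grip_width: 0.283
grip_force: 50.0
```

```bash
python3 go.py .5515 .2345 .113
```

```text
13.05 p [0.4508 0.0654 0.1126] ft [ 1.1  1.1 -0.3] w 24.6 gf 50.0
[[-0.9709, 0.2393, 0.0003], [0.2393, 0.9709, 0.0006], [-0.0001, 0.0006, -1.0]]
tool mm [-57.3 188.3  -0.3] j [-0.63  0.    0.44  2.08 -0.    1.05  1.13]
```

Call:
send_rows:
  xyz:
    - [0, 0, -6]
    - [0, 0, -18]
    - [0, 0, -34]
    - [0, 0, -52]
    - [0, 0, -70]
    - [0, 0, -88]
    - [0, 0, -102]
    - [0, 0, -110]
    - [-3, 10, -112]
    - [-9, 30, -112]
  dr:
    - [0, 0, 0]
    - [0, 0, 0]
    - [0, 0, 0]
    - [0, 0, 0]
    - [0, 0, 0]
    - [0, 0, 0]
    - [0, 0, 0]
    - [0, 0, 0]
    - [0, 0, 0]
    - [0, 0, 0]

```text
time: 13.88
position: [0.4667, 0.0906, 0.225]
tool_rot: [0.384, 3.118, 0.001]
ft_force: [0.4, -0.1, -3.5]
grip_width: 0.288
grip_force: 50.0
```

Call:
send_rows:
  xyz:
    - [-8, 25, 0]
    - [-16, 52, 0]
    - [-24, 80, 0]
    - [-32, 107, 0]
    - [-40, 132, 0]
    - [-45, 148, 0]
    - [-48, 157, 0]
    - [-48, 158, 0]
    - [-48, 158, 0]
    - [-48, 158, 0]
  dr:
    - [0, 0, 0]
    - [0, 0, 0]
    - [0, 0, 0]
    - [0, 0, 0]
    - [0, 0, 0]
    - [0, 0, 0]
    - [0, 0, 0]
    - [0, 0, 0]
    - [0, 0, 0]
    - [0, 0, 0]

```text
time: 14.72
position: [0.5507, 0.2324, 0.2241]
tool_rot: [-0.381, -3.118, 0.002]
ft_force: [-0.3, -0.3, -2.1]
grip_width: 0.286
grip_force: 50.0
```

```bash
python3 go.py .5515 .2345 .185; python3 - <<'E'
from h import *
im=get_image('side');o=cv2.resize(im[110:280,200:340],(560,600)[:2] if 0 else (490,595),interpolation=2)
cv2.imwrite('pics/g4.png',o[:,:,::-1])
print(blobs(im,(5,110,40),(16,255,220),(230,150,320,260)),[proj('side',(.5515,.2345,z)) for z in(.164,.124,.085)])
E
```

```text
14.72 p [0.5507 0.2324 0.2241] ft [-0.3 -0.3 -2.1] w 24.9 gf 50.0
[[-0.9706, 0.2408, -0.001], [0.2408, 0.9706, -0.0012], [0.0007, -0.0014, -1.0]]
tool mm [-0.3  2.3 39.1] j [-0.74  0.22  0.34  1.62 -0.08  1.31  0.94]
[([271.5, 192.6], [252, 158, 39, 57, 1251])] [array([269.93166819, 195.90548399]), array([271.17744799, 211.02998953]), array([272.31207932, 224.8050868 ])]
```

View pics/g4.png

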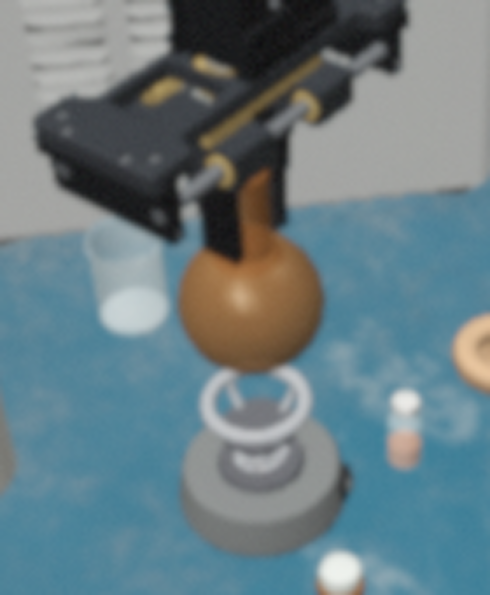

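The large flask hangs upright above the ring: bulb at crop (252,303), ring at (256,403), well aligned. I lower it.

Call:
send_rows:
  xyz:
    - [0, 1, 4]
    - [0, 2, 10]
    - [0, 2, 17]
    - [0, 2, 24]
    - [0, 2, 30]
    - [0, 2, 34]
    - [0, 2, 37]
    - [0, 2, 39]
    - [0, 2, 41]
    - [0, 2, 41]
  dr:
    - [0, 0, 0]
    - [0, 0, 0]
    - [0, 0, 0]
    - [0, 0, 0]
    - [0, 0, 0]
    - [0, 0, 0]
    - [0, 0, 0]
    - [0, 0, 0]
    - [0, 0, 0]
    - [0, 0, 0]

```text
time: 15.6
position: [0.5515, 0.2358, 0.1833]
tool_rot: [-0.379, -3.118, 0.0]
ft_force: [-0.6, -0.3, -1.8]
grip_width: 0.287
grip_force: 50.0
```

Call:
send_rows:
  xyz:
    - [0, 0, 1]
    - [0, 0, 2]
    - [0, 0, 2]
    - [0, 0, 3]
    - [0, 0, 3]
    - [0, 0, 4]
    - [0, 0, 4]
    - [0, 0, 4]
    - [0, 0, 4]
    - [0, 0, 4]
  dr:
    - [0, 0, 0]
    - [0, 0, 0]
    - [0, 0, 0]
    - [0, 0, 0]
    - [0, 0, 0]
    - [0, 0, 0]
    - [0, 0, 0]
    - [0, 0, 0]
    - [0, 0, 0]
    - [0, 0, 0]

```text
time: 16.43
position: [0.5518, 0.2359, 0.1799]
tool_rot: [0.379, 3.118, 0.001]
ft_force: [-0.6, 0.2, 3.8]
grip_width: 0.29
grip_force: 50.0
```

```bash
python3 go.py .5515 .2345 .161
```

```text
16.43 p [0.5518 0.2359 0.1799] ft [-0.6  0.2  3.8] w 25.2 gf 50.0
[[-0.9709, 0.2395, 0.0008], [0.2395, 0.9709, 0.0004], [-0.0006, 0.0006, -1.0]]
tool mm [-0.  -1.4 18.9] j [-0.73  0.25  0.34  1.67 -0.09  1.23  0.95]
```

Call:
send_rows:
  xyz:
    - [0, 0, 2]
    - [0, 0, 4]
    - [0, 0, 6]
    - [0, 0, 8]
    - [0, 0, 10]
    - [0, 0, 12]
    - [0, 0, 14]
    - [0, 0, 16]
    - [0, 0, 16]
    - [0, 0, 16]
  dr:
    - [0, 0, 0]
    - [0, 0, 0]
    - [0, 0, 0]
    - [0, 0, 0]
    - [0, 0, 0]
    - [0, 0, 0]
    - [0, 0, 0]
    - [0, 0, 0]
    - [0, 0, 0]
    - [0, 0, 0]

```text
time: 17.27
position: [0.552, 0.2359, 0.1646]
tool_rot: [0.379, 3.118, 0.001]
ft_force: [-1.6, -1.8, 9.5]
grip_width: 0.29
grip_force: 50.0
```

Call:
send_rows:
  xyz:
    - [0, 0, 1]
    - [0, 0, 1]
    - [0, 0, 2]
    - [0, 0, 2]
    - [0, 0, 3]
    - [0, 0, 3]
    - [0, 0, 4]
    - [0, 0, 4]
    - [0, 0, 4]
    - [0, 0, 4]
  dr:
    - [0, 0, 0]
    - [0, 0, 0]
    - [0, 0, 0]
    - [0, 0, 0]
    - [0, 0, 0]
    - [0, 0, 0]
    - [0, 0, 0]
    - [0, 0, 0]
    - [0, 0, 0]
    - [0, 0, 0]

```text
time: 18.1
position: [0.5521, 0.2358, 0.1619]
tool_rot: [0.379, 3.117, 0.002]
ft_force: [-4.3, -2.1, 14.4]
grip_width: 0.286
grip_force: 50.0
```

```bash
python3 go.py .5515 .2345 .161
```

```text
18.1 p [0.5521 0.2358 0.1619] ft [-4.3 -2.1 14.4] w 24.9 gf 50.0
[[-0.9709, 0.2396, 0.0016], [0.2396, 0.9709, 0.0012], [-0.0012, 0.0015, -1.0]]
tool mm [ 0.3 -1.4  0.9] j [-0.73  0.27  0.34  1.69 -0.09  1.19  0.96]
```

Call:
send_rows:
  xyz:
    - [1, 0, 0]
    - [1, -1, 1]
    - [1, -1, 1]
    - [1, -1, 1]
    - [1, -1, 1]
    - [1, -1, 1]
    - [1, -1, 1]
    - [1, -1, 1]
    - [1, -1, 1]
    - [1, -1, 1]
  dr:
    - [0, 0, 0]
    - [0, 0, 0]
    - [0, 0, 0]
    - [0, 0, 0]
    - [0, 0, 0]
    - [0, 0, 0]
    - [0, 0, 0]
    - [0, 0, 0]
    - [0, 0, 0]
    - [0, 0, 0]

```text
time: 18.93
position: [0.5519, 0.2356, 0.1618]
tool_rot: [0.379, 3.115, 0.005]
ft_force: [-1.9, -1.3, 16.5]
grip_width: 0.29
grip_force: 50.0
```

```bash
python3 go.py .5515 .2345 .161; python3 - <<'E'
from h import *
im=get_image('side');o=cv2.resize(im[140:340,190:350],(640,600)[:2] if 0 else (480,600),interpolation=2)
cv2.imwrite('pics/g5.png',o[:,:,::-1])
E
```

```text
18.93 p [0.5519 0.2356 0.1618] ft [-1.9 -1.3 16.5] w 25.3 gf 50.0
[[-0.9709, 0.2396, 0.0038], [0.2397, 0.9709, 0.0026], [-0.0031, 0.0034, -1.0]]
tool mm [ 0.1 -1.2  0.8] j [-0.73  0.27  0.34  1.7  -0.09  1.19  0.96]
```

View pics/g5.png

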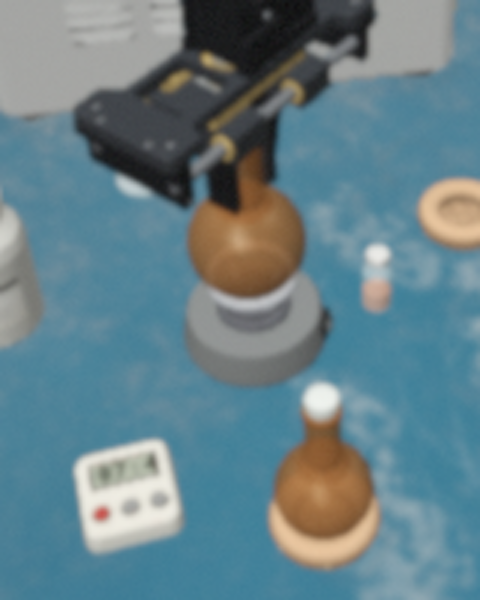

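The image shows the large flask upright in the ring at (246,240), with the ring pressed down to the housing. The small flask stands in its cork at (323,490) and the bystanders have not moved. The force rises with no further travel, so the ring is at its stop.

```bash
python3 -c "
from bench import *
print(close_job())"
```

```text
the job is handed in; nothing more can be done
None
```

I handed the job in at about 19 s: the small flask stands upright in the formerly empty cork ring, and the gripper still holds the large flask pressed to the sprung ring's stop at about 16 N; no verdict came back.

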